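# Clamp a horseshoe for drilling and prove the screw

### The job

Push the horseshoe that lies in the screw clamp back until both heels are against the heel stop. Then tighten the clamp on it: push the tommy bar round clockwise until the pressure bar bites, bring the screw up to about 0.7 N m (some 11 N at the end of the bar, never more than 1 N m), and keep that load on for a good second to see that the screw stands still. Let go, leaving the shoe clamped against the stop, and do not disturb the other things on the bench.

Things in the scene. Friction and masses are not known exactly. Their poses are not given: they have to be found in the camera images.
- press: Screw clamp that holds horseshoes for drilling, bolted to the bench. Grey base plate, x -120 to +85, y -115 to +115 mm, top at z = 12 mm; origin on the bench on the screw's axis, z up, +x from the open side (where the shoe's toe sticks out) to the heel stop, so the shoe is pushed along +x. Two posts, 18 mm diameter, at x = 0, y = -92 and +92 mm, end at z = 116 mm
- stop (a point): Heel stop: upright steel bar across the base plate, 140 mm long in y; this point is the middle of the face that the heels meet, at x = +38 mm in the press frame, z = 17 mm; top at z = 30 mm. x of this point as the press
- boss (a point): Middle of the crosshead's boss, on the screw's axis at about z = 106 mm. The crosshead is a bar 36 x 218 mm (x, y), z 70 to 94 mm, on the posts. Its height is set by nuts and differs by up to 1 mm from start to start, too little to see, so the angle at which the pressure bar meets the shoe must be found by feel
- platen: Pressure bar, 30 x 212 x 14 mm (x, y, z), guided on the two posts under the crosshead; origin at the centre of its underside. It comes down 10 mm for a whole turn (two-start thread) of the screw, on to both branches of the shoe, whose top is at z = 22 mm; it starts 0.4 to 2.2 mm above the shoe
- screw (a joint): Clamp screw, rad; grows clockwise seen from above (tightening). At 0 the tommy bar lies along the y axis of the press. It starts between 0 and 0.5; the pressure bar bites between 0.7 and 1.6. Dry thread: 0.2 N m turns it slowly before the bite (some more when fast), and it stays where it is left. From the bite the torque climbs to 0.7 N m within about 0.3 rad
- bar_mid (a point): Middle of the tommy bar, on the screw's axis, about 140 mm above the bench; z up, y along the bar towards bar_end_a. The bar is a level steel rod of 10 mm diameter through the screw's head (22 mm diameter, from 15 mm below to 15 mm above the bar). Within the bar's reach there is nothing for 25 mm below it
- bar_end_a (a point): Centre of the 14 mm ball on the end of the tommy bar that points to +y of the press when the screw reads 0; 66 mm from the screw's axis
- bar_end_b (a point): Centre of the 14 mm ball on the other end of the tommy bar, 66 mm from the screw's axis
- shoe: Steel horseshoe (0.3 to 0.5 kg) lying flat on the base plate under the pressure bar, toe towards the open side (-x), heels to the stop; 135 mm long, 130 mm wide, web 22 mm, 10 mm thick, its underside at z = 12 mm; origin half way along it on the underside, +x from toe to heels. It starts 10 to 30 mm short of the stop and slightly askew
- toe (a point): Outermost point of the shoe's toe, in the middle of the 10 mm thickness: the place to push. If one heel meets the stop first, the toe sticks to the fingers and the shoe stays askew: carry the toe sideways, towards the side of the heel that stands off, while pushing
- heel_l (a point): End face of the left heel (+y of the shoe), in the middle of its thickness; when home it lies at x = +38 mm in the frame of press
- heel_r (a point): End face of the right heel (-y of the shoe); when home it lies at x = +38 mm in the frame of press
- spare_shoe: Another horseshoe of the same make lying on the bench to the left of the clamp: leave it alone. Origin half way along it, on the underside
- punch: Steel punch, 136 mm long, 13 mm thick, lying beside the clamp on the right: leave it alone. Origin below its middle
- stud_cup: Small aluminium cup, 64 mm wide, 50 mm high, standing right of the clamp: leave it alone. Origin at the centre of its foot
- hammer: Farrier's hammer with a handle, 300 mm long, lying farther left: leave it alone
Things that resemble listed ones, but are neither listed nor needed, are in the scene too. What is shaped like the shoe but purple, turquoise or yellow is not meant.

How it is judged:
On the way, in this order (a step that is already met when the one before it is completed fails the run):
1. the shoe has been pushed home: both heels within 3 mm of the heel stop (x of each of heel_l, heel_r in the frame of press above 0.035 m), for 0.1 s.
2. shoe home, the screw carries at least 0.45 N m (pressure bar on the shoe with over 160 N) and stands still under it (below 0.05 rad/s) for 0.8 s (all of step 1 and contact force between platen and shoe above 160 N and velocity of joint screw between -0.05 and 0.05 rad/s), for 0.8 s.
At the end, for the whole second after the job is handed in: Both heels of the shoe within 3 mm of the heel stop, the pressure bar bearing on the shoe with more than 80 N (what the dry thread keeps of a screw tightened to 0.45 N m or more), the screw at rest, the robot clear of everything (all of step 1 and contact force between platen and shoe above 80 N and velocity of joint screw between -0.05 and 0.05 rad/s); the robot touches nothing.
It fails at once if the screw is overtightened: the pressure bar bears on the shoe with more than 580 N (about 1.1 N m at the screw) (contact force between platen and shoe above 580 N).
It fails at once if the spare shoe, the punch, the cup or the hammer is moved by more than 25 mm (distance of any of spare_shoe, punch, stud_cup, hammer from where it was at the start of the episode above 0.025 m).
It also fails if it takes over 64 s, if anything falls off the work surface, if the arm or the gripper's body presses on something with over 40 N, if the wrist force passes 120 N, or if a joint passes its speed limit or range.

### The arm

A 6-joint arm with a two-finger parallel gripper is mounted at the origin on the work surface. World frame = base frame: x ahead of the robot, y to its left, z up, the work surface at z = 0. Lengths are in m, angles in rad, forces in N, time in s.
With the tool pointing down it reaches from about 0.375 to 0.975 m from the base axis. Payload 3.8 kg.
Tool frame: the origin (TCP) lies midway between the tips of the shut fingers; the grasp point (between the pads) lies 19 mm behind it; z points along the fingers, y is the line along which they close (so a half turn about z gives the same grasp; the last joint's range is limited). The gripper opens to 88 mm and grips with 3 to 60 N. Pads are 18 mm wide; open, the fingers measure 123 mm over their backs; the gripper's body (75 mm by 187 mm) begins 45 mm behind the grasp point.
Start: joints at [1.252, 0.264, 1.604, -0, 1.274, -0.037], TCP at [0.188, 0.648, 0.239] pointing down, gripper open.
Joint ranges: [-2.63, 2.63], [-0.94, 2.18], [0.31, 2.57], [-1.31, 4.45], [0, 2.66], [-2.55, 2.55]. Speed limits (rad/s): [2.57, 2.57, 3.14, 3.14, 3.14, 3.14].

### API

Orientations are given as a rotation vector (axis times angle).
In Python, from cell import manip, inverse_kinematics, cams, order gives the robot as it stands. Calls block until the motion is done:
- manip.move_pose(position, orientation): joint-space move of the TCP to a pose.
- manip.move_linear(position, rate=0.15, rot=None): straight line of the TCP; rot=None keeps the orientation; rate is the mean speed in m/s.
- manip.set_joints(angles): joint-space move.
- manip.set_gripper(opening, force=None): finger opening in m; force is the grip in N (None keeps the last); returns when the fingers have stopped.
- manip.dwell(seconds).
- inverse_kinematics(position, orientation): joint angles nearest the present ones, or None.
- manip.state(): the state.
- cams.capture(name): name is "scene" or "top"; returns a dict with "image" (420x560x3 uint8, blue, green, red), "z_map" (420x560 float32, m along the optical axis (not along the pixel's ray), 0 where there is no reading), "intrinsics" (3x3 intrinsics, pixels), "k1" (the pictures are not rectified: a ray, as slopes to the right and down, at radius r is drawn at 1 + k1 r^2 times it, then the intrinsics apply), "position" and "orientation" of the camera in the world. Camera axes: x right, y down, z forward; pixel columns grow to the right and rows downward; lengths in m; the calibration is good to about 2 mm. A picture is of the moment at which its call begins.
A pose or a line that the arm cannot do raises manip.IKError and nothing moves.
- order.close_job(): hands the job in; it is judged then, once.
The state is a dict: "clock": time; "joint_pos": joint angles; "joint_velocities": joint speeds; "tau": joint torques, N m; "tool_pos": TCP position; "tcp_rot": TCP orientation; "contact_force": force on the tool from outside, world axes, zero at the start; "moment": the same for the moment, N m; "gripper_width": finger opening in m; "grasp_force": force on a finger pad.
Only numpy, scipy, OpenCV 4.12 (cv2) and the standard library are available. Lean on these libraries where they do the work, as an engineer would, in place of code of your own. Each camera call takes 0.05 s, during which the arm holds its last target. There are 200 camera calls.

## Working session

There is one attempt and no reset: what is moved stays moved. The work goes in short steps, each a Python script; the robot and the scene stay as the last script left them, time stands still between calls to the robot, and variables do not carry over. Pictures are saved under pics/ and viewed, at most 10 in all, crops included, and the job is handed in when it is done.

```bash
ls; mkdir -p pics; python3 - <<'E'
from cell import manip,cams
import cv2,numpy as np,pickle
for n in("scene","top"):
    c=cams.capture(n);cv2.imwrite(f"pics/{n}0.png",c["image"]);pickle.dump(c,open(f"{n}0.pkl","wb"))
    print(n,c["intrinsics"].tolist() if hasattr(c["intrinsics"],'tolist') else c["intrinsics"],c["k1"],c["position"],c["orientation"])
print(manip.state())
E
```

```text
pics
scene [[513.8483768269535, 0.0, 272.3130332405745], [0.0, 513.8483768269535, 212.56944576989898], [0.0, 0.0, 1.0]] -0.1350015898805574 [ 1.62382626 -0.19659704  0.81901074] [-1.78855498 -1.3212134   0.72086465]
top [[516.7036051480443, 0.0, 284.0424214156786], [0.0, 516.7036051480443, 202.52925651687832], [0.0, 0.0, 1.0]] 0.05907267274626884 [0.41744072 0.12735666 1.24172016] [-2.17922198  2.14521088 -0.0772119 ]
{'clock': 0.1, 'joint_pos': array([ 1.25212893e+00,  2.64683928e-01,  1.60521179e+00,  4.72202380e-05,
        1.27370246e+00, -3.69158353e-02]), 'joint_velocities': array([ 0.00140652, -0.00351606, -0.00455602,  0.00024975,  0.00076578,
        0.00023014]), 'tau': array([-2.02865085e-04, -5.03625834e+01, -3.58063602e+01,  7.29813846e-02,
        2.35188258e-02, -5.98524980e-05]), 'tool_pos': array([0.18747542, 0.64778567, 0.23752224]), 'tcp_rot': array([-4.41077190e-01, -3.11007045e+00,  3.08768547e-03]), 'contact_force': array([-0.05396147,  0.29682922,  0.08081305]), 'moment': array([-0.01975826,  0.02244851, -0.01169441]), 'grasp_force': 0.0, 'gripper_width': 0.08823206747310283}
```

View pics/scene0.png

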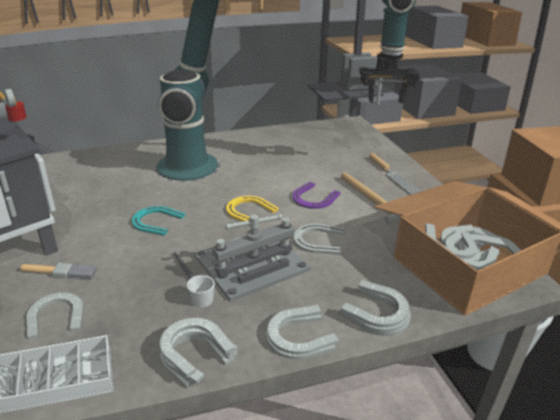

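View pics/top0.png

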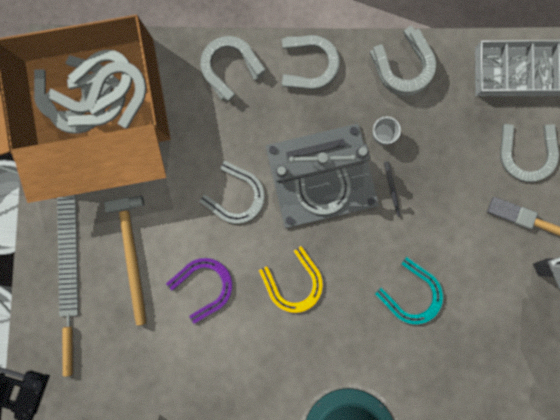

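The clamp is at about (322,170) in the top view, with its open side and the shoe's toe (~(325,213)) facing the robot. The other shoes lie away from it: the spare at (235,195), and the purple, yellow and turquoise ones at (205,290), (293,282) and (412,292). The grey shoe on the base plate under the pressure bar fits the description, and I'll confirm it in a crop.

```bash
python3 - <<'E'
import cv2
a=cv2.imread("pics/top0.png")[110:240,250:410]
cv2.imwrite("pics/crop0.png",cv2.resize(a,None,fx=4.6,fy=4.6,interpolation=cv2.INTER_CUBIC))
E
```

```text
(no output)
```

View pics/crop0.png

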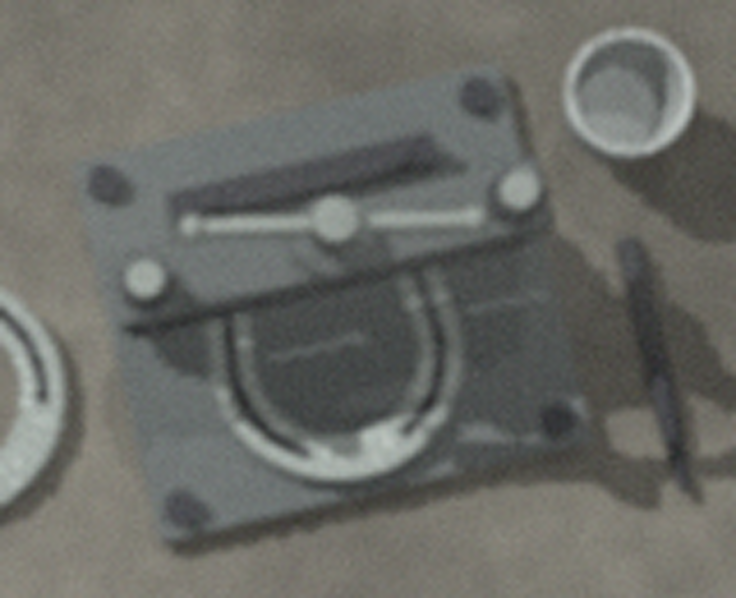

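The grey shoe on the base plate under the bar is the one (toe at crop (345,478)). Post tops are at crop (147,278) and (519,188), the bar balls at (190,223) and (474,214), and the head at (336,218). The bar is about 0.2 rad clockwise of the post line.

```bash
cat > h.py <<'E'
import numpy as np,cv2,pickle
from scipy.spatial.transform import Rotation as Ro
def cast(c,uv,z):
    K=np.array(c["intrinsics"]);k=c["k1"]
    d=(np.array(uv,float)-K[:2,2])/K[0,0];s=d.copy()
    for _ in range(20): s=d/(1+k*(s@s))
    v=Ro.from_rotvec(c["orientation"]).apply([*s,1]);p=np.array(c["position"])
    return p+v*(z-p[2])/v[2]
def proj(c,X):
    K=np.array(c["intrinsics"]);v=Ro.from_rotvec(c["orientation"]).inv().apply(np.array(X)-c["position"]);s=v[:2]/v[2]
    return s*(1+c["k1"]*(s@s))*K[0,0]+K[:2,2]
def crop0(x,y): return (x/4.6+250-.4,y/4.6+110-.4)
class Press:
    def __init__(s,o,psi): s.o=np.array(o[:2]);s.psi=psi;s.R=np.array([[np.cos(psi),-np.sin(psi)],[np.sin(psi),np.cos(psi)]])
    def w(s,x,y,z): return np.array([*(s.o+s.R@[x,y]),z])
    def l(s,p): return s.R.T@(np.array(p)[:2]-s.o)
def rot(psi): return np.pi*np.array([np.cos(psi/2),np.sin(psi/2),0])  # tool down, tool x heading psi
E
python3 - <<'E'
from h import *
c=pickle.load(open("top0.pkl","rb"));C=lambda x,y,z:cast(c,crop0(x,y),z)
L=C(147,278,.116);R=C(519,188,.116);d=L-R
psi=np.arctan2(d[1],d[0])-np.pi/2;P=Press((L+R)/2,psi)
print(L,R,np.linalg.norm(d),P.o,np.degrees(psi))
# base plate bolts and stop bar as cross-check
for n,q in dict(b1=(110,185,.015),b2=(482,97,.015),b3=(185,510,.015),b4=(559,420,.015),head=(336,218,.155),a=(190,223,.14),b=(474,214,.14),
  plateBL=(170,543,.012),plateBR=(592,455,.012),plateTL=(82,160,.012),toe=(345,478,.017),oL1=(212,340,.022),oL2=(218,390,.022),oR1=(455,280,.022),oR2=(464,345,.022),iL=(256,330,.022),iR=(418,290,.022)).items(): print(n,P.l(C(*q)).round(4))
for z in(.017,): print("toeW",C(345,478,z))
pickle.dump(P,open("P.pkl","wb"))
E
```

```text
[0.59533438 0.16061211 0.116     ] [ 0.64102505 -0.01646697  0.116     ] 0.18287874641049892 [0.61817972 0.07207257] 14.468124409772287
b1 [0.0686 0.0977]
b2 [ 0.0675 -0.1021]
b3 [-0.1062  0.0995]
b4 [-0.1063 -0.099 ]
head [0.0002 0.0005]
a [0.0167 0.066 ]
b [-0.0108 -0.0639]
plateBL [-0.1208  0.111 ]
plateBR [-0.1277 -0.1114]
plateTL [0.0856 0.1089]
toe [-0.1097  0.0154]
oL1 [-0.0244  0.0653]
oL2 [-0.0504  0.0684]
oR1 [-0.0237 -0.064 ]
oR2 [-0.0576 -0.0602]
iL [-0.0247  0.042 ]
iR [-0.0243 -0.0442]
toeW [0.50814438 0.05963165 0.017     ]
```

```bash
python3 - <<'E'
from h import *
from cell import manip,cams,inverse_kinematics
P=pickle.load(open("P.pkl","rb"));r=rot(P.psi+np.pi)
manip.set_gripper(0.0,30)
for s in(0,):
    print(inverse_kinematics(P.w(-.16,.008,.15),r), inverse_kinematics(P.w(-.16,.008,.15),-r))
manip.move_pose(P.w(-.16,.008,.12),r)
s=manip.state();print(s["clock"],s["joint_pos"].round(2),s["gripper_width"],s["contact_force"])
manip.move_linear(P.w(-.15,.008,.017),rate=.15)
f0=manip.state()["contact_force"];print(manip.state()["clock"],f0)
for i in range(14):
    x=-.135+.0025*i
    manip.move_linear(P.w(x,.008,.017),rate=.03)
    s=manip.state();f=s["contact_force"]-f0;fl=P.R.T@f[:2]
    print(round(s["clock"],2),round(x,4),P.l(s["tool_pos"]).round(4),s["tool_pos"][2].round(4),fl.round(1),f[2].round(1))
    if fl[0]<-12: break
E
```

```text
[ 3.23595232e-02 -6.65953449e-02  2.13681081e+00 -4.44089210e-16
  1.07137719e+00 -1.79095321e+00] [ 3.23595232e-02 -6.65953449e-02  2.13681081e+00 -4.44089210e-16
  1.07137719e+00 -1.79095321e+00]
3.8083 [ 0.03 -0.03  2.16  0.    1.01 -1.79] 0.000507845227745356 [-0.50850899 -0.47241429 -0.50949088]
4.65 [-0.14119968 -0.11581359  0.46689117]
5.3 -0.135 [-0.1351  0.008 ] 0.0169 [ 1.3 -0.1] -0.0
5.55 -0.1325 [-0.1324  0.008 ] 0.017 [ 0.2 -0.3] -0.4
5.8 -0.13 [-0.1298  0.008 ] 0.017 [ 0.6 -0.2] -0.9
6.05 -0.1275 [-0.1273  0.008 ] 0.017 [ 0.5 -0.2] 0.3
6.3 -0.125 [-0.1247  0.008 ] 0.0171 [0.4 1. ] -0.0
6.55 -0.1225 [-0.1223  0.008 ] 0.017 [ 1.  -0.1] -0.8
6.8 -0.12 [-0.1202  0.0081] 0.0168 [-1.3  1.7] -0.2
7.05 -0.1175 [-0.1177  0.008 ] 0.0168 [-1.4  0.1] 0.1
7.3 -0.115 [-0.1148  0.008 ] 0.0169 [-1.8  0. ] -1.6
7.55 -0.1125 [-0.1121  0.008 ] 0.0171 [0.  0.1] -1.5
7.8 -0.11 [-0.1096  0.008 ] 0.0171 [-0.1 -0.2] -0.3
8.05 -0.1075 [-0.1075  0.008 ] 0.017 [-2.3 -0.3] -0.9
8.3 -0.105 [-0.1072  0.008 ] 0.0167 [-7.7 -2. ] 5.8
8.55 -0.1025 [-0.107   0.0081] 0.0164 [-13.6  -0.8] 10.0
```

```bash
cat > look.py <<'E'
import sys
from h import *
from cell import cams
c=cams.capture("top");pickle.dump(c,open(sys.argv[1]+".pkl","wb"))
cv2.imwrite(f"pics/{sys.argv[1]}.png",cv2.resize(c["image"][110:240,250:410],None,fx=4.6,fy=4.6,interpolation=cv2.INTER_CUBIC))
E
python3 look.py t1
```

```text
(no output)
```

View pics/t1.png

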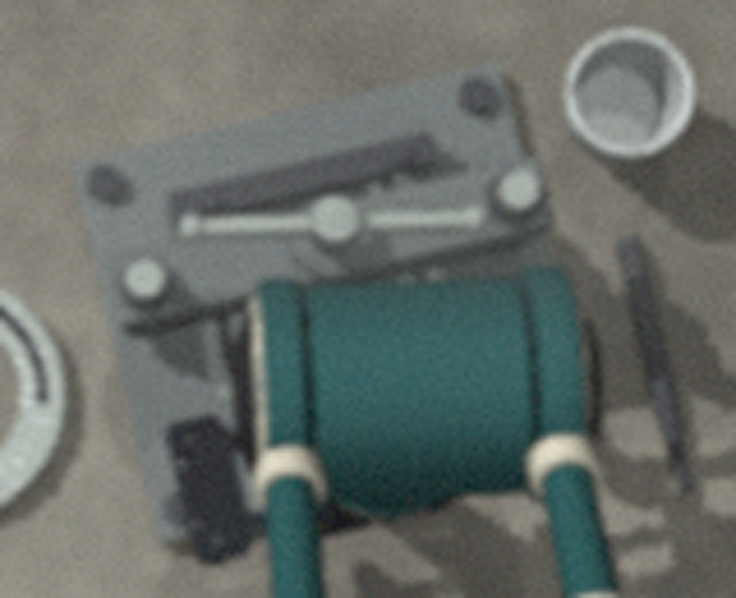

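The arm hides the shoe in this view. The first crop showed the toe leaning to +y, so the left heel should be touching and the right one standing off. I'll carry the toe towards −y while pushing and watch how far x advances.

```bash
python3 - <<'E'
from h import *
from cell import manip
P=pickle.load(open("P.pkl","rb"))
f0=np.array([-.14,-.116,.467]);x=-.1025
for i in range(12):
    y=.008-.002*(i+1)
    manip.move_linear(P.w(x,y,.017),rate=.03)
    s=manip.state();f=s["contact_force"]-f0;fl=P.R.T@f[:2]
    print(round(s["clock"],2),P.l(s["tool_pos"]).round(4),fl.round(1),f[2].round(1))
    x=P.l(s["tool_pos"])[0]+.0045
E
```

```text
8.85 [-0.1068  0.0068] [-11.3   1.5] 7.6
9.1 [-0.1068  0.0056] [-10.7   5.3] 5.2
9.35 [-0.1071  0.0041] [-10.3   5.4] 4.4
9.6 [-0.1077  0.0025] [-10.6   7.9] 3.8
9.85 [-0.1084  0.0006] [-10.1   7.4] 4.7
10.1 [-0.1092 -0.0013] [-10.7   8.4] 5.5
10.35 [-0.11   -0.0033] [-10.7   8.2] 4.3
10.6 [-0.1108 -0.0053] [-10.6   8. ] 3.4
10.85 [-0.1116 -0.0074] [-11.9   7.7] 4.4
11.1 [-0.1124 -0.0094] [-11.1   7.7] 3.4
11.35 [-0.1131 -0.0114] [-10.7   7.6] 4.5
11.6 [-0.1139 -0.0135] [-11.4   6.5] 4.4
```

Carrying it to −y made x retreat at 0.4 of the sideways travel, so the shoe turned away from flush. I'll carry it back towards +y until x stops advancing.

```bash
python3 - <<'E'
from h import *
from cell import manip
P=pickle.load(open("P.pkl","rb"))
f0=np.array([-.14,-.116,.467]);l=P.l(manip.state()["tool_pos"]);y=l[1];best=-1;xs=[]
while y<.016:
    st=.003 if y<.0 else .0015
    y+=st;x=l[0]+.0045+.4*st
    manip.move_linear(P.w(x,y,.017),rate=.03)
    s=manip.state();f=s["contact_force"]-f0;fl=P.R.T@f[:2];l=P.l(s["tool_pos"])
    print(round(s["clock"],2),l.round(4),fl.round(1),f[2].round(1))
    best=max(best,l[0])
    if l[0]<best-.0009: break
E
```

```text
11.93 [-0.1125 -0.009 ] [-9.5  3.3] 1.8
12.19 [-0.1113 -0.0061] [-10.    2.8] 2.5
12.45 [-0.1101 -0.0031] [-9.7  2. ] 2.1
12.71 [-0.1089 -0.0002] [-9.5  2.9] 0.9
12.97 [-0.1077  0.0029] [-9.4  2.1] 2.2
13.22 [-0.107   0.0043] [-9.4  2.6] 1.8
13.47 [-0.1068  0.005 ] [-11.3  -0.2] 1.9
13.72 [-0.1069  0.0057] [-10.7  -4.2] 2.3
13.97 [-0.1072  0.0067] [-12.8  -6.2] 3.1
14.22 [-0.1077  0.008 ] [-13.   -7.6] 4.4
14.47 [-0.1082  0.0094] [-12.8  -8. ] 3.4
```

Flush is at y ≈ 0.005, where x peaks at −0.1068 on both sweeps. I'll return there.

```bash
python3 - <<'E'
from h import *
from cell import manip
P=pickle.load(open("P.pkl","rb"))
f0=np.array([-.14,-.116,.467]);l=P.l(manip.state()["tool_pos"]);y=l[1]
for i in range(9):
    y-=.001;x=l[0]+.0049
    manip.move_linear(P.w(x,y,.017),rate=.03)
    s=manip.state();f=s["contact_force"]-f0;fl=P.R.T@f[:2];l=P.l(s["tool_pos"])
    print(round(s["clock"],2),l.round(4),fl.round(1),f[2].round(1))
    if l[0]>-.10705 and fl[1]>-.8: break
# back off straight and look
manip.move_linear(P.w(l[0]+.003,l[1],.017),rate=.03)
manip.move_linear(P.w(-.15,l[1],.017),rate=.1)
manip.move_linear(P.w(-.16,l[1]+.05,.2),rate=.3)
manip.move_pose(P.w(-.06,.15,.22),rot(P.psi-.2+np.pi))
print(manip.state()["clock"],manip.state()["joint_pos"].round(2))
E
python3 look.py t2
```

```text
14.72 [-0.1079  0.008 ] [-10.3  -4.4] 0.0
14.97 [-0.1076  0.0074] [-9.4 -2.9] 2.1
15.22 [-0.1073  0.0065] [-9.5 -2.3] 0.9
15.47 [-0.1069  0.0056] [-10.   -2.8] 0.8
15.72 [-0.1069  0.0051] [-11.1   0.6] 1.4
17.975 [ 0.32  0.06  1.88 -0.    1.21 -1.3 ]
```

View pics/t2.png

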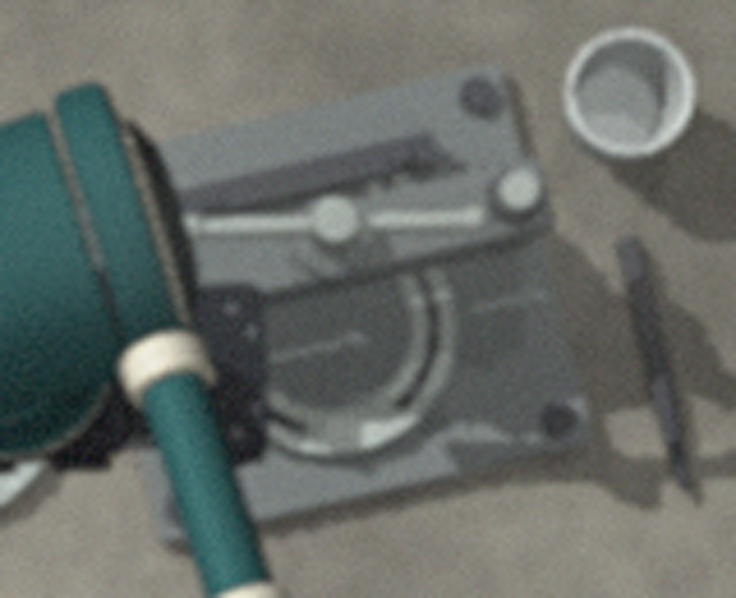

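The arm covers the left branch. The toe has moved up to about crop (338,455), roughly 12 mm nearer home, and the right heel reaches the stop at about (385,185). Next is the tommy bar, pushed on ball a along its arc.

```bash
cat > bar.py <<'E'
from h import *
from cell import manip
P=pickle.load(open("P.pkl","rb"));R0,OFF,Z=.066,.016,.131
t=lambda a:np.array([np.cos(a),-np.sin(a)])
def pose(a,back=0.):
    b=R0*np.array([np.sin(a),np.cos(a)])-(OFF+back)*t(a)
    return P.w(*b,Z),rot(P.psi-a+np.pi)
def go(a,back=0.,rate=.04):
    p,r=pose(a,back);manip.move_linear(p,rate=rate,rot=r)
def read(f0,a):
    s=manip.state();f=P.R.T@(s["contact_force"]-f0)[:2];l=P.l(s["tool_pos"])
    # screw angle from face: point along tangent
    n=np.linalg.norm(l);act=np.arctan2(l[0],l[1])+np.arctan2(OFF,R0)
    return round(s["clock"],2),act.round(3),(-f@t(a)).round(2),(f@[np.sin(a),np.cos(a)]).round(2),n.round(4)
E
python3 - <<'E'
from bar import *
p,r=pose(.2,.022);manip.move_linear(p+[0,0,.06],rate=.2,rot=r);manip.move_linear(p,rate=.15)
manip.dwell(.1);f0=manip.state()["contact_force"];np.save("f0.npy",f0);print(manip.state()["clock"],f0)
go(.2,.003)
a=.2
while a<1.7:
    a+=.06;go(a,rate=.04);q=read(f0,a);print(round(a,3),*q)
    if q[2]>4.5: break
E
```

```text
19.275 [-0.17726961  0.99423132 -0.03203065]
0.26 20.23 0.249 1.55 -1.16 0.068
0.32 20.48 0.308 2.68 -0.82 0.068
0.38 20.73 0.372 1.78 -1.74 0.0679
0.44 20.98 0.436 3.21 -1.91 0.0679
0.5 21.23 0.499 1.86 -0.37 0.0679
0.56 21.48 0.562 2.29 -1.58 0.068
0.62 21.73 0.623 2.48 -0.75 0.0679
0.68 21.98 0.682 2.23 -1.13 0.068
0.74 22.23 0.742 2.11 -1.66 0.068
0.8 22.48 0.802 1.69 0.08 0.0679
0.86 22.73 0.862 2.1 -1.12 0.0679
0.92 22.98 0.921 1.91 -1.92 0.0679
0.98 23.23 0.981 1.08 -1.92 0.0679
1.04 23.48 1.039 1.73 -1.89 0.0679
1.1 23.73 1.094 3.9 -2.22 0.0679
1.16 23.98 1.149 5.84 -3.04 0.0678
```

The bar bit at about 1.08 rad. Now I'll load it slowly to about 10.6 N.

```bash
python3 - <<'E'
from bar import *
f0=np.load("f0.npy");a=1.16
while a<1.75:
    a+=.02;go(a,rate=.03);q=read(f0,a);print(round(a,3),*q)
    if q[2]>10.2: break
for i in range(6): manip.dwell(.3);print(*read(f0,a))
np.save("a.npy",a)
E
```

```text
1.18 24.23 1.164 5.32 -1.58 0.0678
1.2 24.48 1.181 5.91 -3.7 0.0679
1.22 24.73 1.198 6.07 -3.3 0.0679
1.24 24.98 1.216 6.75 -3.14 0.0679
1.26 25.23 1.233 6.1 -3.6 0.0678
1.28 25.48 1.251 7.01 -3.61 0.0678
1.3 25.73 1.268 6.26 -4.65 0.0679
1.32 25.98 1.286 8.94 -3.88 0.0679
1.34 26.23 1.303 8.84 -4.55 0.0679
1.36 26.48 1.321 8.06 -4.29 0.0678
1.38 26.73 1.339 8.3 -3.84 0.0678
1.4 26.98 1.356 8.36 -4.45 0.0679
1.42 27.23 1.374 9.2 -4.94 0.0678
1.44 27.48 1.391 9.54 -4.83 0.0679
1.46 27.73 1.408 10.64 -3.61 0.0678
28.02 1.408 10.03 -5.44 0.0678
28.32 1.409 10.07 -4.79 0.0678
28.62 1.408 10.73 -5.19 0.0678
28.93 1.408 10.83 -4.92 0.0678
29.23 1.408 10.54 -4.37 0.0678
29.52 1.409 10.15 -5.31 0.0679
```

It held about 10.4 N (0.69 N m) for 1.8 s with the screw still. Now I'll back off, retreat and check.

```bash
python3 - <<'E'
from bar import *
a=float(np.load("a.npy"));go(a,.03,rate=.06)
p,r=pose(a,.03);manip.move_linear(p+[0,0,.1],rate=.2)
manip.move_pose([.25,.45,.3],r);manip.dwell(.3)
s=manip.state();print(s["clock"],s["contact_force"])
E
python3 look.py t3
```

```text
33.0167 [ 0.87179201 -0.18564906 -0.78230532]
```

View pics/t3.png

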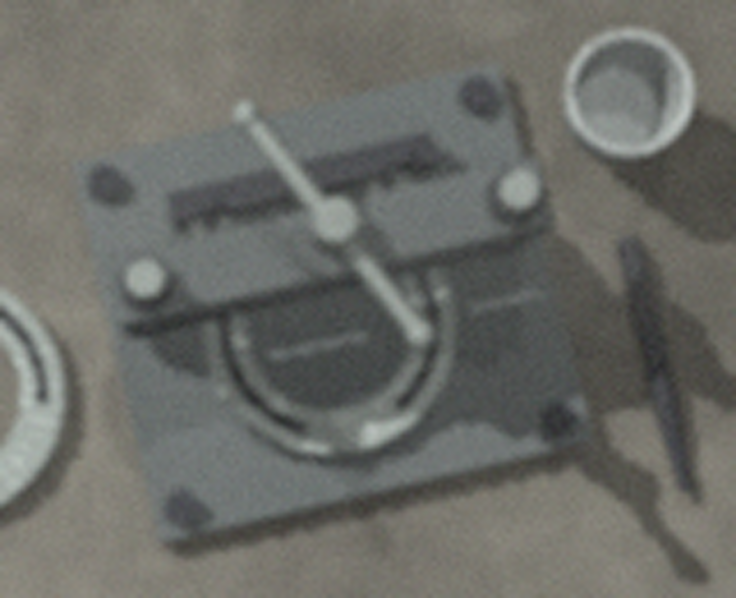

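The picture shows the bar stopped at about 1.14 rad, with ball a at (245,112) and ball b at (420,333). The screw eased back from about 1.4 to where the dry thread holds it: 0.2 N m of friction against a 1.6 mm/rad lead leaves about 125 N. The shoe lies square with its toe at about (335,457), and the cup and punch haven't moved. I'll hand it in.

```bash
python3 - <<'E'
from h import *
from cell import order
P=pickle.load(open("P.pkl","rb"));c=pickle.load(open("t3.pkl","rb"))
print(P.l(cast(c,crop0(335,457),.017)))
print(order.close_job())
E
```

```text
[-0.09790026  0.01783329]
the job is handed in; nothing more can be done
None
```

I pushed the shoe back until both heels met the stop (judged by feel), tightened the screw to about 0.69 N m and held it still for 1.8 s, then let go with the shoe clamped at an estimated 125 N; the job was handed in at about 33 s, and no verdict was returned.

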